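# Lock the tilting honing cradle and lay the swan-neck gouge in it

## Task

Get the swan-neck gouge ready for honing. First swing the tilting cradle by its ball lever until the notch in its quadrant lines up with the slots of the fork, let go, and lock it there with the red-tabbed key, dropped right down across the fork; only then turn the gouge to match the cradle and lay it so that its handle and its blade both rest fully in their two notches, neck arching up over the steel rib. Leave the mallet, the stone and the wood slice where they are.

Things in the scene. Friction and masses are not known exactly. Their poses are not given: they have to be found in the camera images.
- stand: Green steel stand fixed to the bench; place and yaw vary. Origin on the bench. Base plate 280 (x) by 290 mm (y -125 to +165), 12 mm thick. The cradle's trunnion axis runs along the stand's y, 100 mm above the origin, between uprights at y = -55 and +55 mm, 115 mm high. The two plates of the fork stand at y = 97 and 133 mm.
- rocker (a joint): Angle (rad) of the tilting wooden cradle about the stand's +y; 0 = level, positive = blade-notch end (+x) down, ball lever leaning to +x. Stops at -0.45 and 0.45; friction 0.4 N m (4 N at the ball), stays where it is left. Starts at -0.40 to -0.10. Locking position: 0.30, quadrant notch straight up in line with the fork slots; the key fits with about 0.04 rad of play.
- ball (a point): Centre of the black ball, 28 mm diameter, on the 10 mm lever stalk of the cradle: 100 mm from the trunnion axis, straight above it when the joint is 0, at stand y = -87 mm; axes turn with the cradle. Nothing but the stalk is within 25 mm.
- fork_seat (a point): Mid-floor of the fork's slots, 147 mm above the bench; axes as the stand. Two 8 mm plates, centred 18 mm either side along y, have slots open at the top, 17 mm wide (x), flaring to 30, 18 mm deep. The cradle's aluminium quadrant (10 mm thick, radius 60 mm about the axis) turns between them; at 0.30 rad its V notch (18 mm wide, 30 at the rim) lies in line, its bottom 2 mm below this floor.
- key_grip (a point): Centre of the key's red grip tab: 12 mm thick (key x), 30 long (y), 34 high, on top of a steel bar 14 mm wide (x), 80 long (y), 16 high. 33 mm above the bar's underside. Starts upright on the bench, any place and yaw (a half turn makes no difference). Locked: bar along the stand's y in both slots and the quadrant notch, underside on the slot floor, this point 33 mm above fork_seat.
- gouge_grip (a point): On the gouge's handle, half-way up, 90 mm from the butt, near the balance point. x from butt to blade tip, z up (starts flat on the bench, neck arching up). Handle 26 by 26 mm, 120 long, blue butt; 9 mm steel neck arching from 39 to 117 mm ahead, top 48 mm above the underside; blade 20 wide, 5 thick, 54 long, tip 160 mm ahead. Undersides of handle and blade in one plane, 13 mm below.
- handle_rest (a point): Point under the gouge's handle, on its centre line, 60 mm behind gouge_grip (30 mm from the butt): belongs at handle_notch. Axes as the gouge.
- blade_rest (a point): Point under the gouge's blade, on its centre line, 130 mm ahead of gouge_grip (30 mm from the tip): belongs at blade_notch. Axes as the gouge.
- handle_notch (a point): Centre of the floor of the cradle's wider notch, 110 mm to -x of the trunnion axis and 8 mm above it when level; axes turn with the cradle (x towards the blade notch, z out of the notch). Rest 16 mm long (x); notch 33 mm wide, flaring to about 40, 17 mm deep. The plank lies 18 mm below the floor.
- blade_notch (a point): Centre of the floor of the narrower notch, 190 mm from handle_notch along the cradle's x; axes turn with the cradle. 16 mm long, 25 mm wide, flaring to about 30, 11 mm deep. A steel rib 10 mm thick crosses the cradle 50 mm before it, 14 mm higher than the notch floors, under the gouge's neck.
- mallet_head (a point): Centre of the head of a wooden mallet lying on the bench (head 110 x 65 x 65 mm, handle 180 mm long to its -x). Leave alone.
- stone_mid (a point): Centre of a grey whetstone lying on the bench, 50 x 120 x 25 mm. Leave alone.
- slice_mid (a point): Centre of a round slice of log on the bench, 70 mm diameter, 30 mm high. Leave alone.
- gouge: The swan-neck gouge, about 220 g; origin on its underside, 20 mm ahead of gouge_grip.
- key: The locking key, about 120 g; origin at the middle of its underside, z up.

How it is judged:
On the way, in this order (a step that is already met when the one before it is completed fails the run):
1. the cradle stands at its locking angle and the lever is let go (value of joint rocker between 0.2 and 0.4 rad and contact force between the fingers and anything else below 0.1 N), for 0.2 s.
2. the key lies down across both fork slots and the quadrant notch, released (x of key_grip in the frame of fork_seat between -0.006 and 0.006 m and y of key_grip in the frame of fork_seat between -0.018 and 0.018 m and z of key_grip in the frame of fork_seat between 0.027 and 0.038 m and angle between the y axis of key_grip and the y axis of fork_seat, either way round below 0.12 rad and angle between key_grip's own z axis and vertical below 0.15 rad and value of joint rocker between 0.24 and 0.36 rad and contact force between the fingers and key below 0.1 N), for 0.3 s.
3. the gouge is carried above the bench (height (world z) of gouge_grip above 0.06 m), for 0.2 s.
4. handle and blade both rest in their notches (x of handle_rest in the frame of handle_notch between -0.02 and 0.026 m and y of handle_rest in the frame of handle_notch between -0.007 and 0.007 m and z of handle_rest in the frame of handle_notch between -0.004 and 0.004 m and x of blade_rest in the frame of blade_notch between -0.02 and 0.026 m and y of blade_rest in the frame of blade_notch between -0.007 and 0.007 m and z of blade_rest in the frame of blade_notch between -0.004 and 0.004 m and angle between the z axis of gouge_grip and the z axis of blade_notch, either way round below 0.15 rad), for 0.2 s.
At the end, for the whole second after the job is handed in: Cradle at 0.30 rad within 0.06; key along the fork and upright, within 6 mm across and 18 mm along of the fork's middle, under 5 mm above the slot floor; both gouge rest points within -20 to +26 mm along, 7 mm across and 4 mm in height of their notch centres, neck up; all released and still (all of step 2 and all of step 4 and contact force between the fingers and gouge below 0.1 N and linear speed of each of gouge, key below 0.02 m/s); the robot touches nothing.
It fails at once if the mallet is pushed more than 30 mm (distance of mallet_head from where it was at the start of the episode above 0.03 m).
It fails at once if the whetstone is pushed more than 30 mm (distance of stone_mid from where it was at the start of the episode above 0.03 m).
It fails at once if the log slice is pushed more than 30 mm (distance of slice_mid from where it was at the start of the episode above 0.03 m).
It also fails if it takes over 72 s, if anything falls off the work surface, if the arm or the gripper's body presses on something with over 40 N, if the wrist force passes 120 N, or if a joint passes its speed limit or range.

## Robot

A 6-joint arm with a two-finger parallel gripper is mounted at the origin on the work surface. World frame = base frame: x ahead of the robot, y to its left, z up, the work surface at z = 0. Lengths are in m, angles in rad, forces in N, time in s.
With the tool pointing down it reaches from about 0.4 to 0.825 m from the base axis. Payload 7 kg.
Tool frame: the origin (TCP) lies between the finger pads; the fingertips stand 8 mm ahead of it and the grasp point (between the pads) lies 11 mm behind it (arm.finger_overhang is the distance from the TCP to the fingertips, in m); z points along the fingers, y is the line along which they close (so a half turn about z gives the same grasp; the last joint's range is limited). The gripper opens to 88 mm and grips with 3 to 60 N. Pads are 19 mm wide; open, the fingers measure 130 mm over their backs; the gripper's body (78 mm by 193 mm) begins 47 mm behind the grasp point.
Start: joints at [-1.007, 0.359, 0.012, 0, -1.224, -0.288], TCP at [0.184, -0.649, 0.235] pointing down, gripper open.
Joint ranges: [-3.07, 3.07], [-1.43, 2.12], [-1.02, 1.25], [-3.03, 1.67], [-3.05, -0], [-3.03, 3.03]. Speed limits (rad/s): [2.39, 2.39, 3.01, 3.14, 3.14, 3.14].

## Interface

Orientations are given as [roll, pitch, yaw] about the fixed x, y, z axes, in that order (R = Rz(yaw) Ry(pitch) Rx(roll)).
In Python, from station import arm gives the robot as it stands.
- The arm moves only by the tool move_arm, never from a script. Its argument "rows" is text: rows parted by semicolons, each of 7 numbers parted by spaces: the turn, a rotation vector about the tool's x, y, z in degrees, then the shift along the tool's x, y, z in m, then the finger opening in m, from 0 to 0.0876. A call has 1 to 8 rows; each row shifts and turns the commanded pose from where the row before left it, along the tool's axes as they then stand; what a row does not reach is not made up. A row lasts 1/8 s, in which the tool goes at most 62.5 mm and 10.7 degrees, less where a joint would pass 70% of its speed; a pose out of reach is approached as far as the arm can. A call is refused whole if a number of a shift passes 0.0625 or a number of a turn 10.7, either way. A call with a gripper value outside its range is refused whole. The fingers move at their own pace and stop on an object; "squeeze" is the grip in N (left out, the last holds). Time passes only in rows, so rows that do not move let the fingers close. It gives the time, the measured TCP pose, the force, the opening and the grip force at its end, in the units of the state.
- arm.get_state(): the state, without advancing time (a new reading comes with each control period).
- arm.grab_frame(name): name is "scene" or "top"; returns (picture, depth): 420x560x3 uint8, blue, green, red; 420x560 float32, m along the optical axis (not along the pixel's ray), 0 where there is no reading.
- arm.camera_model(name): a dict with "mtx" (3x3 intrinsics, pixels), "camera_from_world" (4x4, takes a point from world to camera coordinates). Camera axes: x right, y down, z forward; pixel columns grow to the right and rows downward; lengths in m; the calibration is good to about 2 mm. A picture is of the moment at which its call begins. camera_model takes no time and is no camera call.
- arm.job_done(): hands the job in; it is judged then, once.
The state is a dict: "t": time; "q": joint angles; "qd": joint speeds; "joint_efforts": joint torques, N m; "eef_pos": TCP position; "ee_rot": TCP orientation; "force": force on the tool from outside, world axes, zero at the start; "moment": the same for the moment, N m; "width": finger opening in m; "gripper_force": force on a finger pad.
Only numpy, scipy, OpenCV 4.12 (cv2) and the standard library are available. Lean on these libraries where they do the work, as an engineer would, in place of code of your own. Each camera call takes 0.05 s, during which the arm holds its last target. There are 200 camera calls.

## Working session

There is one attempt and no reset: what is moved stays moved. The work goes in short steps, Python scripts to look and compute and a tool call to move; the robot and the scene stay as the last step left them, time stands still between calls to the robot, and variables do not carry over. Pictures are saved under pics/ and viewed, at most 10 in all, crops included, and the job is handed in when it is done.

Besides the shell and the picture viewer there is one more tool, called after "Emit:" by a JSON object that holds its "fn" and its "kwargs", one argument or row to a line. move_arm: Moves the arm, as the interface text tells. Its arguments: {"type":"object","properties":{"rows":{"type":"string"},"squeeze":{"type":"number"}},"required":["rows"]}

```bash
ls; mkdir -p pics; cat > h.py <<'E'
import numpy as np, cv2
from station import arm
from scipy.spatial.transform import Rotation as R
def cloud(n):
    im,d=arm.grab_frame(n); m=arm.camera_model(n); K=np.array(m["mtx"]); T=np.linalg.inv(np.array(m["camera_from_world"]))
    v,u=np.mgrid[:420,:560]; P=np.stack([(u-K[0,2])/K[0,0]*d,(v-K[1,2])/K[1,1]*d,d],-1)
    W=P@T[:3,:3].T+T[:3,3]; W[d==0]=np.nan
    return im,W
def st():
    s=arm.get_state(); print({k:np.round(s[k],4).tolist() for k in("t","q","eef_pos","ee_rot","force","width","gripper_force")}); return s
E
python3 - <<'E'
from h import *
st()
for n in("scene","top"):
    im,W=cloud(n); np.savez(f"{n}0.npz",im=im,W=W); cv2.imwrite(f"pics/{n}0.png",cv2.resize(im,(800,600)))
    m=arm.camera_model(n); print(np.round(np.linalg.inv(m["camera_from_world"]),3).tolist(), np.round(m["mtx"],1).tolist())
E
```

```text
pics
{'t': 0.0, 'q': [-1.0069, 0.3594, 0.0111, -0.0004, -1.2241, -0.2881], 'eef_pos': [0.1836, -0.649, 0.2336], 'ee_rot': [3.1399, -0.0001, -2.8659], 'force': [0.3606, -0.0628, -0.6658], 'width': 0.0875, 'gripper_force': 0.0}
[[0.79, 0.372, -0.487, 1.309], [0.613, -0.474, 0.632, -0.985], [0.005, -0.798, -0.603, 1.051], [0.0, 0.0, 0.0, 1.0]] [[513.0, 0.0, 283.1], [0.0, 513.0, 209.5], [0.0, 0.0, 1.0]]
[[0.018, -0.988, 0.153, 0.456], [-1.0, -0.016, 0.017, -0.019], [-0.014, -0.154, -0.988, 1.078], [0.0, 0.0, 0.0, 1.0]] [[398.6, 0.0, 279.6], [0.0, 398.6, 203.4], [0.0, 0.0, 1.0]]
```

View pics/top0.png

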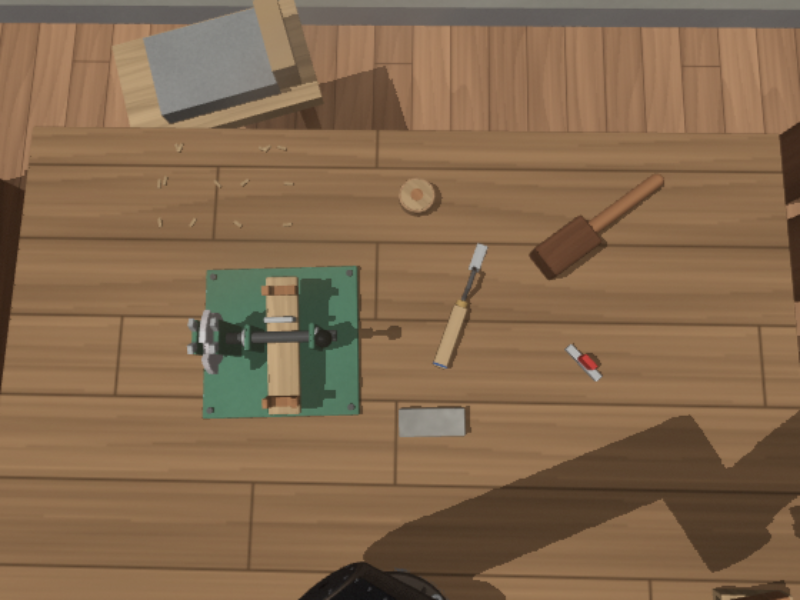

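View pics/scene0.png

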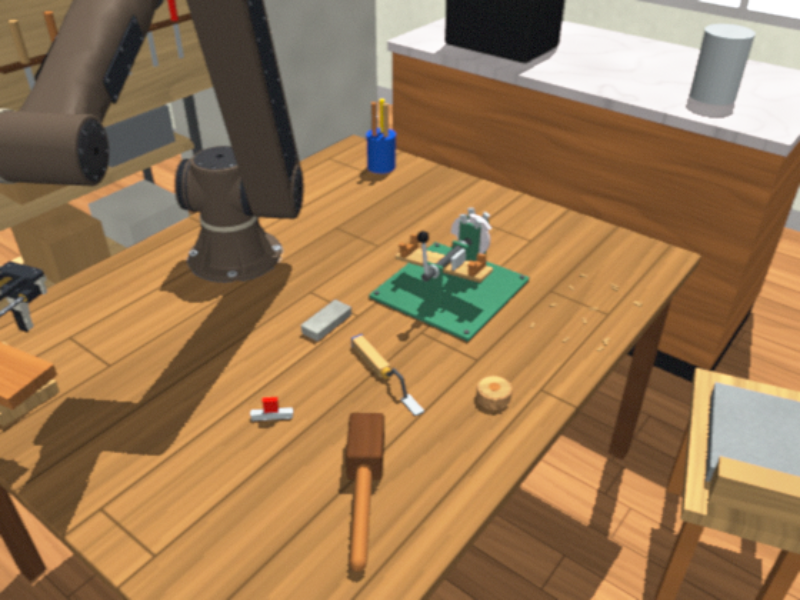

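The top view shows the stand at about (280,340) with the fork on the left, so the stand's axes are near the world axes. The ball is at (323,338), the gouge runs from butt (441,365) to tip (480,247), and the key is at (585,362). I'll measure these from the depth data.

```bash
cat > m.py <<'E'
from h import *
def rect(P): 
    c,s,a=cv2.minAreaRect((P[:,:2]*1000).astype(np.float32)); return np.round(c,1),np.round(s,1),round(a,2)
for n in("top","scene"):
    D=np.load(f"{n}0.npz"); im=D["im"]; W=D["W"]; hsv=cv2.cvtColor(im,cv2.COLOR_BGR2HSV); H,S,V=[hsv[...,i].astype(int) for i in range(3)]
    z=W[...,2]; x=W[...,0]; y=W[...,1]
    g=(H>65)&(H<95)&(S>70)&(z>.004)&(z<.02)&(x>.2)&(x<.75)
    print(n,"green",g.sum(),rect(W[g]),np.median(z[g]))
    r=((H<6)|(H>174))&(S>180)&(V>120)&(x>.2)&(x<.75)&(y<-.2)&(z<.08)
    print("red",r.sum(),rect(W[r]),np.percentile(z[r],[5,50,95]))
    rc=np.nanmean(W[r],0); near=(np.hypot(x-rc[0],y-rc[1])<.06)&(z>.008); print("key",near.sum(),rect(W[near]))
    bz=(z>.05)&(z<.3)&(x>.2)&(x<.7)&(y>-.1)&(y<.4)
    blk=bz&(V<60)&(y<.1)&(z>.15)
    if blk.sum(): print("ball",blk.sum(),np.round(np.c_[W[blk].min(0),W[blk].mean(0),W[blk].max(0)].T*1000,1).tolist())
    go=(z>.003)&(z<.06)&(x>.3)&(x<.62)&(y<-.04)&(y>-.25)
    cc,lab,stt,cen=cv2.connectedComponentsWithStats(go.astype(np.uint8))
    for i in range(1,cc):
        if stt[i,4]>25: print("obj",stt[i,4],rect(W[lab==i]),np.round(np.percentile(z[lab==i],[5,50,95])*1000,1), cen[i].round())
E
python3 m.py
python3 - <<'E'
from h import *
im=np.load("top0.npz")["im"]
a=cv2.resize(im[180:300,125:265],None,fx=5,fy=5,interpolation=cv2.INTER_CUBIC); cv2.imwrite("pics/c1.png",a)
im=np.load("scene0.npz")["im"]
b=cv2.resize(im[135:240,255:375],None,fx=5,fy=5,interpolation=cv2.INTER_CUBIC); cv2.imwrite("pics/c2.png",b)
E
```

```text
top green 4208 (array([522.9, 220.5]), array([274.2, 287. ]), 2.85) 0.01184147863839613
red 6 (array([ 492.4, -334.4]), array([19.2,  1.4]), 39.03) [0.04581649 0.04885054 0.04933428]
key 221 (array([ 492.9, -340.8]), array([79.7, 16.2]), 41.96)
ball 37 [[200.0, 5.5, 254.4], [203.1, 16.7, 282.3], [208.8, 22.4, 298.5]]
obj 533 (array([548.9, -98.8]), array([ 33. , 151.6]), 71.1) [16.8 25.6 29.4] [315. 233.]
obj 646 (array([377.7, -83. ]), array([56.7, 87.1]), 1.56) [19.9 24.5 28. ] [309. 295.]
scene green 2958 (array([522.6, 215.4]), array([283.4, 295.4]), 2.02) 0.011450041675619804
red 94 (array([ 492.7, -346.7]), array([24.8, 15.3]), 37.57) [0.02314232 0.04161348 0.05147872]
key 252 (array([ 491.8, -345.5]), array([78.4, 18.3]), 43.83)
ball 19 [[200.2, 3.0, 195.9], [302.0, 37.5, 260.3], [519.9, 99.1, 299.4]]
obj 411 (array([371.1, -86.8]), array([82.6, 91.6]), 0.97) [ 5.1 22.7 27.9] [225. 226.]
obj 396 (array([537.4, -92.7]), array([ 51.6, 177.3]), 63.88) [ 4.1 23.7 29.3] [260. 249.]
```

View pics/c1.png

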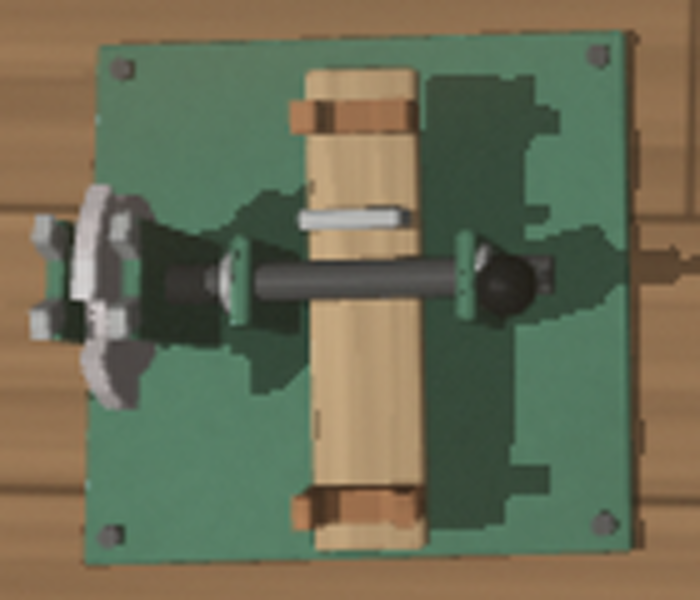

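View pics/c2.png

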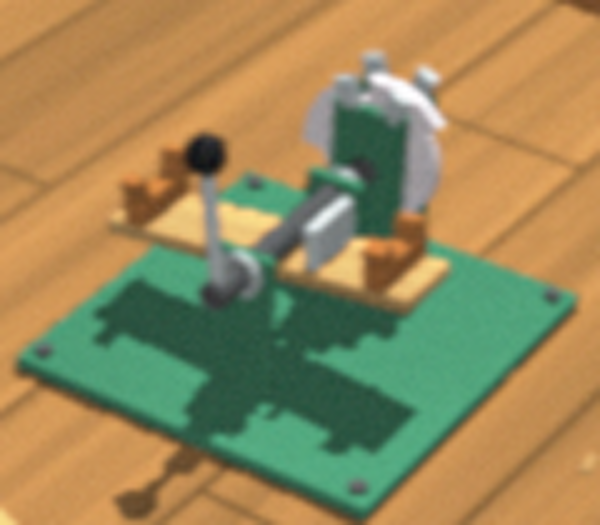

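Scene crop: the plate corners are at (20,358), (362,510), (577,297) and (250,173), and the ball centre is at (207,154). In the top crop the ball is at (506,284). Next I'll fit the stand, the rocker angle, the key and the gouge.

```bash
cat > fit.py <<'E'
from h import *
from scipy.optimize import least_squares
def proj(n,P):
    m=arm.camera_model(n); T=np.array(m["camera_from_world"]); K=np.array(m["mtx"]); c=np.atleast_2d(P)@T[:3,:3].T+T[:3,3]; p=c@K.T; return p[:,:2]/p[:,2:]
def crop(p,o,f=5): return (np.array(p,float)+.5)/f-.5+o
to,so=[125,180],[255,135]
# corners: stand (-x,+y),( -x,-y),(+x,-y),(+x,+y)
C=np.array([[-140,165,12],[-140,-125,12],[140,-125,12],[140,165,12]])/1000
pt=crop([[86,562],[631,550],[625,32],[100,45]],to); ps=crop([[250,174],[21,358],[362,508],[576,297]],so)
def stand(p,Q): return Q@R.from_euler('z',p[2]).as_matrix().T+[p[0],p[1],0]
f=lambda p:np.r_[(proj("top",stand(p,C))-pt).ravel(),(proj("scene",stand(p,C))-ps).ravel()]
s=least_squares(f,[.52,.2,.04]); p=s.x; print("stand",p.round(4),s.fun.reshape(-1,2).round(2).tolist())
bt,bs=crop([[506,284]],to),crop([[207,154]],so)
s2=least_squares(lambda b:np.r_[(proj("top",b)-bt).ravel(),(proj("scene",b)-bs).ravel()],[.5,.1,.2]); b=s2.x
l=R.from_euler('z',-p[2]).apply(b-[p[0],p[1],0]); print("ball",b.round(4),s2.fun.round(2),"stand frame",l.round(4),"ang",np.arctan2(l[0],l[2]-.1),np.hypot(l[0],l[2]-.1))
# gouge handle & key
for n in("top","scene"):
    D=np.load(f"{n}0.npz"); W=D["W"]; z=W[...,2]; x=W[...,0]; y=W[...,1]
    h=(z>.022)&(z<.030)&(x>.42)&(x<.62)&(y<-.04)&(y>-.2)
    P=W[h][:,:2]; c,sz,a=cv2.minAreaRect((P*1000).astype(np.float32)); print(n,"handle",h.sum(),np.round(c,1),np.round(sz,1),a, P.mean(0))
    k=(z>.010)&(z<.019)&(abs(x-.492)<.05)&(abs(y+.343)<.05); c,sz,a=cv2.minAreaRect((W[k][:,:2]*1000).astype(np.float32)); print("keybar",k.sum(),np.round(c,1),np.round(sz,1),a)
    k=(z>.044)&(z<.055)&(abs(x-.492)<.05)&(abs(y+.343)<.05); c,sz,a=cv2.minAreaRect((W[k][:,:2]*1000).astype(np.float32)); print("keytab",k.sum(),np.round(c,1),np.round(sz,1),a)
o=cv2.resize(np.load("top0.npz")["im"][160:270,295:425],None,fx=6,fy=5.4,interpolation=cv2.INTER_CUBIC)
cv2.imwrite("pics/c3.png",cv2.resize(np.load("top0.npz")["im"][160:270,295:430],None,fx=5.4,fy=5.4,interpolation=cv2.INTER_CUBIC))
E
python3 fit.py
```

```text
stand [0.524  0.1992 0.0409] [[-0.34, 0.92], [0.85, 0.87], [0.84, -0.32], [0.01, -0.27], [0.34, -1.1], [-1.06, -0.57], [1.34, 0.56], [1.71, -0.52]]
ball [0.5157 0.1129 0.2003] [ 0.29  0.35  0.63 -0.1 ] stand frame [-0.0117 -0.0859  0.2003] ang -0.11656257039130856 0.10099032251638623
top handle 445 [546.1 -98.2] [ 25.9 141. ] 70.62432861328125 [ 0.53853943 -0.0957151 ]
keybar 117 [ 492.9 -340.8] [79.7 16.2] 41.96090316772461
keytab 61 [ 492.7 -341. ] [27.8 12.4] 43.82147216796875
scene handle 230 [ 548.1 -103.4] [ 27.2 146.9] 71.48760986328125 [ 0.5414187  -0.10166537]
keybar 107 [ 491.6 -345.6] [77.9 18.3] 43.82598114013672
keytab 46 [ 492.3 -345.4] [27.4 15.5] 44.25385665893555
```

View pics/c3.png

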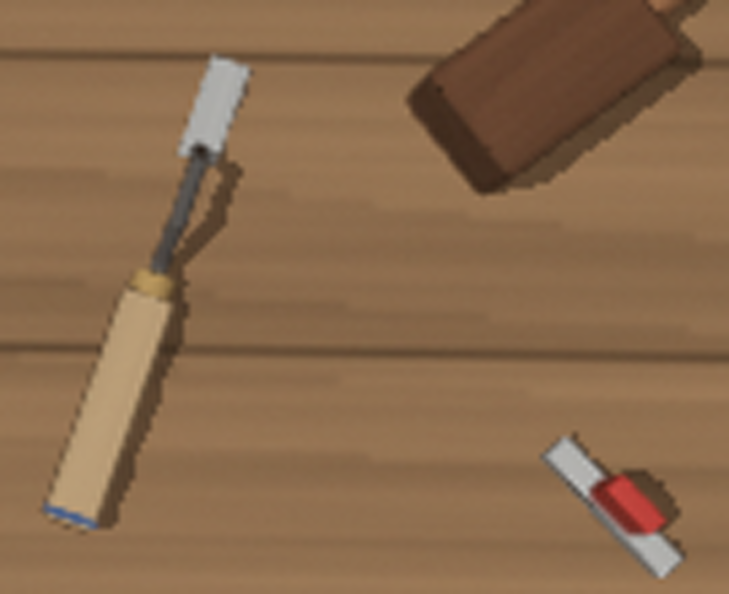

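```bash
cat > go.py <<'E'
import sys
from h import *
def go(xyz,yaw,tilt=0):
    "target TCP; yaw deg of the closing-normal tool x axis; tilt deg about tool y"
    s=arm.get_state(); Rc=R.from_euler('xyz',s["ee_rot"]); Rt=R.from_euler('xyz',[180,0,yaw],degrees=True)*R.from_euler('y',tilt,degrees=True)
    t=(Rc.inv()*Rt).as_rotvec(degrees=True); d=Rt.inv().apply(np.array(xyz)-s["eef_pos"])
    print("turn deg",t.round(2),"then shift mm",(d*1000).round(1),"t",round(float(s["t"]),2),"w",s["width"])
if __name__=="__main__": a=[float(v) for v in sys.argv[1:]]; go(a[:3],a[3],*(a[4:]))
E
python3 - <<'E'
import re
exec(open('fit.py').read().split("# gouge")[0])
def ray(n,px,z):
    m=arm.camera_model(n); K=np.array(m["mtx"]); T=np.linalg.inv(np.array(m["camera_from_world"])); d=T[:3,:3]@np.linalg.solve(K,np.r_[px,1]); o=T[:3,3]; return o+d*(z-o[2])/d[2]
c=lambda p:crop(p,[295,160],5.4)
butt=ray("top",c([71,516]),.026); tip=ray("top",c([231,63]),.005); d=tip-butt
print("butt",butt.round(4),"tip",tip.round(4),"len",np.linalg.norm(d[:2]),"yaw",np.degrees(np.arctan2(d[1],d[0])))
E
python3 go.py 0.516 0.113 0.25 -87.7
```

```text
stand [0.524  0.1992 0.0409] [[-0.34, 0.92], [0.85, 0.87], [0.84, -0.32], [0.01, -0.27], [0.34, -1.1], [-1.06, -0.57], [1.34, 0.56], [1.71, -0.52]]
ball [0.5157 0.1129 0.2003] [ 0.29  0.35  0.63 -0.1 ] stand frame [-0.0117 -0.0859  0.2003] ang -0.11656257039130856 0.10099032251638623
butt [ 0.4833 -0.0768  0.026 ] tip [ 0.7145 -0.1578  0.005 ] len 0.24498039770902041 yaw -19.298274366832146
turn deg [ 8.00e-02  5.00e-02 -7.65e+01] then shift mm [-748.1 -362.7  -16.3] t 0.1 w 0.08767645246330164
```

Emit:
{"fn": "move_arm", "kwargs": {
  "rows": "0 0 -9.56 0 0 0 0.0876;0 0 -9.56 0 0 0 0.0876;0 0 -9.56 0 0 0 0.0876;0 0 -9.56 0 0 0 0.0876;0 0 -9.56 0 0 0 0.0876;0 0 -9.56 0 0 0 0.0876;0 0 -9.56 0 0 0 0.0876;0 0 -9.56 0 0 -0.016 0.0876",
  "squeeze": 15
}}

```text
t: 1.1
eef_pos: [0.1835, -0.6485, 0.2487]
ee_rot: [3.14, 0.004, -1.526]
force: [-0.0, -0.1, 0.4]
width: 0.0877
gripper_force: 0.0
```

Emit:
{"fn": "move_arm", "kwargs": {
  "rows": "0 0 0 -0.047 -0.05 0 0.0876;0 0 0 -0.047 -0.05 0 0.0876;0 0 0 -0.047 -0.05 0 0.0876;0 0 0 -0.047 -0.05 0 0.0876;0 0 0 -0.047 -0.04 0 0.0876;0 0 0 -0.047 -0.03 0 0.0876;0 0 0 -0.047 -0.03 0 0.0876;0 0 0 -0.047 -0.02 0 0.0876"
}}

```text
t: 2.1
eef_pos: [0.4722, -0.2766, 0.2501]
ee_rot: [3.141, 0.0, -1.53]
force: [1.3, -0.2, 0.0]
width: 0.0877
gripper_force: 0.0
```

Emit:
{"fn": "move_arm", "kwargs": {
  "rows": "0 0 0 -0.047 -0.02 0 0.0876;0 0 0 -0.047 -0.01 0 0.0876;0 0 0 -0.047 -0.01 0 0.0876;0 0 0 -0.047 0 0 0.0876;0 0 0 -0.047 0 0 0.0876;0 0 0 -0.047 0 0 0.0876;0 0 0 -0.047 0 0 0.0876;0 0 0 -0.047 0 0 0.0876"
}}

```text
t: 3.1
eef_pos: [0.4959, 0.1003, 0.2505]
ee_rot: [3.141, 0.0, -1.531]
force: [0.6, 0.1, 0.1]
width: 0.0877
gripper_force: 0.0
```

```bash
python3 -c "
from h import *
st()"; python3 go.py 0.516 0.113 0.25 -87.7;  python3 go.py 0.516 0.113 0.192 -87.7
```

```text
{'t': 3.1, 'q': [0.5882, 0.0672, -0.3281, -0.0002, -1.1757, -0.5483], 'eef_pos': [0.4959, 0.1003, 0.2505], 'ee_rot': [3.1414, 0.0001, -1.5309], 'force': [0.5985, 0.0758, 0.1375], 'width': 0.0877, 'gripper_force': 0.0}
turn deg [ 0.01  0.   -0.01] then shift mm [-11.9 -20.6   0.5] t 3.1 w 0.08771788148322214
turn deg [ 0.01  0.   -0.01] then shift mm [-11.9 -20.6  58.5] t 3.1 w 0.08771788148322214
```

Emit:
{"fn": "move_arm", "kwargs": {
  "rows": "0 0 0 -0.012 -0.0206 0 0.0876;0 0 0 0 0 0 0.0876;0 0 0 0 0 0.02 0.0876;0 0 0 0 0 0.02 0.0876;0 0 0 0 0 0.0185 0.0876;0 0 0 0 0 0 0.0876;0 0 0 0 0 0 0.0876"
}}

```text
t: 3.98
eef_pos: [0.5167, 0.1114, 0.1928]
ee_rot: [-3.141, 0.0, -1.531]
force: [-0.3, 0.3, -0.5]
width: 0.0875
gripper_force: 0.0
```

```bash
python3 - <<'E'
from h import *
s=st()
ims=[]
for n,(r,c) in {"top":((170,310),(120,270)),"scene":((110,250),(240,390))}.items():
    im,W=cloud(n); np.savez(f"{n}1.npz",im=im,W=W); ims.append(cv2.resize(im[r[0]:r[1],c[0]:c[1]],(400,373),interpolation=cv2.INTER_CUBIC))
cv2.imwrite("pics/g1.png",np.hstack(ims))
E
```

```text
{'t': 3.975, 'q': [0.5838, 0.1505, -0.3706, 0.0003, -1.0491, -0.5444], 'eef_pos': [0.5167, 0.1114, 0.1928], 'ee_rot': [-3.141, 0.0001, -1.5312], 'force': [-0.2662, 0.2662, -0.4693], 'width': 0.0875, 'gripper_force': 0.0}
```

View pics/g1.png

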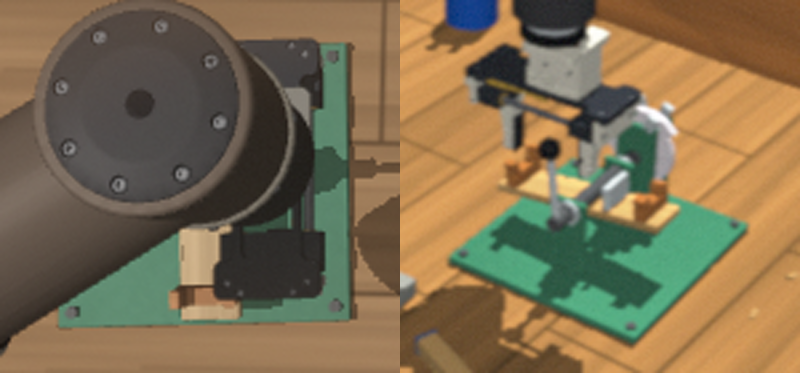

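The scene half of the picture shows the ball (550,148) sitting between the two fingertips (512,148) and (588,178). I'll close on it.

Emit:
{"fn": "move_arm", "kwargs": {
  "rows": "0 0 0 0 0 0 0.02;0 0 0 0 0 0 0.02;0 0 0 0 0 0 0.02;0 0 0 0 0 0 0.02;0 0 0 0 0 0 0.02;0 0 0 0 0 0 0.02",
  "squeeze": 15
}}

```text
t: 4.82
eef_pos: [0.5165, 0.1116, 0.192]
ee_rot: [3.142, -0.0, -1.531]
force: [0.9, 0.3, -0.4]
width: 0.033
gripper_force: 0.0
```

```bash
python3 -c "
from h import *
st()
im,W=cloud('scene');np.savez('scene2.npz',im=im,W=W)"
```

```text
{'t': 4.825, 'q': [0.5843, 0.1514, -0.3714, 0.0, -1.0482, -0.5444], 'eef_pos': [0.5165, 0.1116, 0.192], 'ee_rot': [3.1415, -0.0, -1.531], 'force': [0.8667, 0.3394, -0.4333], 'width': 0.033, 'gripper_force': 0.0}
```

Emit:
{"fn": "move_arm", "kwargs": {
  "rows": "0 0 0 0 0 0 0.02;0 0 0 0 0 0 0.02;0 0 0 0 0 0 0.02"
}}

```text
t: 5.25
eef_pos: [0.5158, 0.1114, 0.192]
ee_rot: [3.14, -0.0, -1.531]
force: [-5.7, 0.8, 4.0]
width: 0.027
gripper_force: 15.0
```

Emit:
{"fn": "move_arm", "kwargs": {
  "rows": "0 0 0 0 -0.006 -0.0005 0.02;0 0 0 0 -0.006 0 0.02;0 0 0 0 -0.007 0.0005 0.02;0 0 0 0 -0.007 0.001 0.02;0 0 0 0 -0.008 0.0015 0.02;0 0 0 0 -0.007 0.0013 0.02;0 0 0 0 0 0 0.02;0 0 0 0 0 0 0.02"
}}

```text
t: 6.25
eef_pos: [0.5572, 0.1124, 0.188]
ee_rot: [3.141, -0.001, -1.531]
force: [-2.2, -4.3, 0.5]
width: 0.0267
gripper_force: 15.0
```

```bash
python3 - <<'E'
from h import *
s=st()
im,W=cloud("scene"); np.savez("scene3.npz",im=im,W=W)
z=W[...,2];x=W[...,0];y=W[...,1]
cv2.imwrite("pics/g2.png",cv2.resize(im[135:240,255:375],None,fx=5,fy=5,interpolation=cv2.INTER_CUBIC))
E
```

```text
{'t': 6.25, 'q': [0.5437, 0.2207, -0.2932, 0.0007, -1.0582, -0.5045], 'eef_pos': [0.5572, 0.1124, 0.188], 'ee_rot': [3.1408, -0.0012, -1.5312], 'force': [-2.1556, -4.3336, 0.4521], 'width': 0.0267, 'gripper_force': 15.0001}
```

View pics/g2.png

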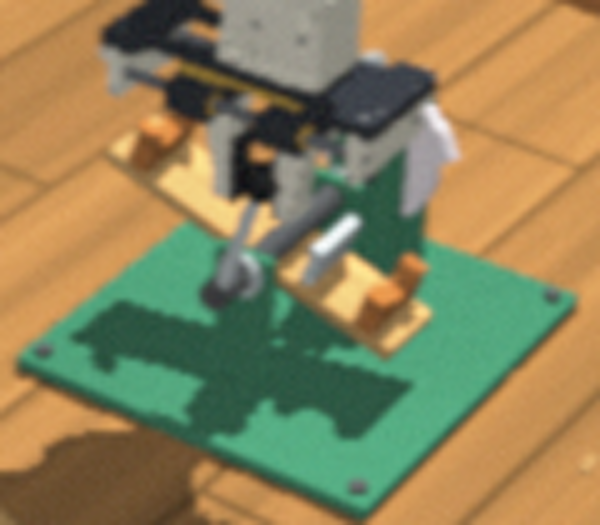

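The cradle has swung: the plank now runs from (110,155) to (410,335). I'll measure its tilt from the plank's depth points.

```bash
cat > tilt.py <<'E'
from h import *
def tilt(n,f=None,p=(.524,.1992,.0409)):
    if f: D=np.load(f); im,W=D["im"],D["W"]
    else: im,W=cloud(n)
    L=(W-[p[0],p[1],0])@R.from_euler('z',p[2]).as_matrix()
    hsv=cv2.cvtColor(im,cv2.COLOR_BGR2HSV); H,S,V=[hsv[...,i].astype(int) for i in range(3)]
    m=(abs(L[...,1])<.03)&(abs(L[...,0])<.15)&(L[...,2]>.03)&(L[...,2]<.16)&(H>8)&(H<25)&(S>60)&(S<170)&(V>130)
    m=cv2.erode(m.astype(np.uint8),np.ones((3,3)))>0
    P=L[m]; 
    for _ in range(6):
        a=np.polyfit(P[:,0],P[:,2],1); r=P[:,2]-np.polyval(a,P[:,0]); k=abs(r)<max(.002,1.5*r.std()); P=P[k]
    print(n,f,"n",len(P),"tilt",round(-np.arctan(a[0]),4),"rms",r.std().round(4),"x",P[:,0].min().round(3),P[:,0].max().round(3))
if __name__=="__main__":
    tilt("scene","scene0.npz");tilt("top","top0.npz");tilt("scene","scene3.npz");tilt("top")
E
python3 tilt.py
```

```text
scene scene0.npz n 108 tilt -0.1257 rms 0.0011 x -0.101 0.102
top top0.npz n 794 tilt -0.1226 rms 0.0011 x -0.128 0.102
scene scene3.npz n 98 tilt 0.3109 rms 0.0013 x -0.127 0.09
top None n 477 tilt 0.3044 rms 0.001 x -0.131 0.019
```

Emit:
{"fn": "move_arm", "kwargs": {
  "rows": "0 0 0 0 0 0 0.0876;0 0 0 0 0 0 0.0876;0 0 0 0 0 0 0.0876;0 0 0 0 0 0 0.0876;0 0 0 0 0 -0.03 0.0876;0 0 0 0 0 -0.04 0.0876;0 0 0 0 0 0 0.0876;0 0 0 0 0 0 0.0876"
}}

```text
t: 7.35
eef_pos: [0.5572, 0.1133, 0.258]
ee_rot: [-3.142, 0.001, -1.531]
force: [0.1, 1.1, -0.9]
width: 0.0874
gripper_force: 0.0
```

```bash
python3 -c "
from tilt import *
st();tilt('scene');tilt('top')"; python3 go.py 0.4922 -0.343 0.12 -137; python3 go.py 0.4922 -0.343 0.027 -137
```

```text
{'t': 7.35, 'q': [0.5444, 0.1696, -0.191, -0.0005, -1.2099, -0.5045], 'eef_pos': [0.5572, 0.1133, 0.258], 'ee_rot': [-3.1416, 0.0005, -1.531], 'force': [0.081, 1.1382, -0.9425], 'width': 0.0874, 'gripper_force': 0.0}
scene None n 143 tilt 0.3037 rms 0.0011 x -0.128 0.091
top None n 355 tilt 0.3077 rms 0.001 x -0.131 0.019
turn deg [ 0.07 -0.06 49.28] then shift mm [ 358.4 -289.4  137.3] t 7.45 w 0.08760331383701733
turn deg [ 0.07 -0.06 49.28] then shift mm [ 358.4 -289.4  230.3] t 7.45 w 0.08760331383701733
```

Emit:
{"fn": "move_arm", "kwargs": {
  "rows": "0 0 9.86 0 0 0 0.0876;0 0 9.86 0 0 0 0.0876;0 0 9.86 0 0 0 0.0876;0 0 9.86 0 0 0 0.0876;0 0 9.86 0 0 0 0.0876;0 0 0 0.036 -0.029 0 0.0876;0 0 0 0.036 -0.029 0 0.0876;0 0 0 0.036 -0.029 0 0.0876"
}}

```text
t: 8.45
eef_pos: [0.5371, -0.0252, 0.2573]
ee_rot: [3.141, -0.001, -2.391]
force: [0.9, -0.4, 0.2]
width: 0.0877
gripper_force: 0.0
```

Emit:
{"fn": "move_arm", "kwargs": {
  "rows": "0 0 0 0.036 -0.029 0.01 0.0876;0 0 0 0.036 -0.029 0.02 0.0876;0 0 0 0.036 -0.029 0.02 0.0876;0 0 0 0.036 -0.029 0.02 0.0876;0 0 0 0.036 -0.029 0.03 0.0876;0 0 0 0.036 -0.029 0.03 0.0876;0 0 0 0.034 -0.0285 0 0.0876;0 0 0 0 0 0 0.0876"
}}

```text
t: 9.45
eef_pos: [0.4914, -0.3449, 0.1263]
ee_rot: [3.139, -0.002, -2.395]
force: [0.2, 0.7, -0.6]
width: 0.0878
gripper_force: 0.0
```

```bash
python3 go.py 0.4922 -0.343 0.027 -137; python3 - <<'E'
from h import *
im,W=cloud("scene"); np.savez("scene4.npz",im=im,W=W)
cv2.imwrite("pics/g3.png",cv2.resize(im[215:315,130:260],None,fx=5,fy=5,interpolation=cv2.INTER_CUBIC))
E
```

```text
turn deg [ 0.15 -0.11 -0.22] then shift mm [-1.9  0.9 99.3] t 9.45 w 0.08775527287328792
```

View pics/g3.png

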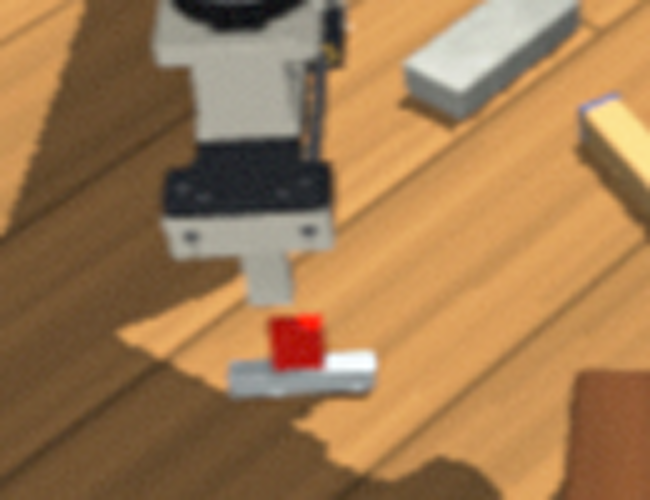

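```bash
python3 - <<'E'
exec(open('fit.py').read().split("# corners")[0])
def c(P): return ((proj("scene",P)-[130,215]+.5)*5-.5).round(1)
s=arm.get_state(); Rc=R.from_euler('xyz',s["ee_rot"]).as_matrix(); t=np.array(s["eef_pos"])
tip=t+Rc[:,2]*.008
print("tip + near finger +-44mm along y",c(np.array([tip+Rc[:,1]*.05,tip-Rc[:,1]*.05])),"key grip est",c([.4922,-.343,.033]),"top",c([.4922,-.343,.05]))
print("key using top-only",c([.4928,-.3409,.05]),"scene-only",c([.492,-.3455,.05]))
E
```

```text
tip + near finger +-44mm along y [[290.3 166.8]
 [278.7 294.9]] key grip est [[302.9 343.1]] top [[299.7 321.1]]
key using top-only [[303.2 319.4]] scene-only [[296.1 323.5]]
```

The projected fingertip is about 1.6 px off in the scene camera, and the error points toward the top-only estimate. From here on I'll trust the top camera.

```bash
python3 go.py 0.493 -0.3405 0.027 -137.3; python3 - <<'E'
exec(open('fit.py').read().split("bt,bs=")[0])
g=lambda p:(proj("top",stand(p,C))-pt).ravel()
s=least_squares(g,p); print("top-only",s.x.round(4),s.fun.reshape(-1,2).round(2).tolist())
h=lambda p:(proj("scene",stand(p,C))-ps).ravel()
s=least_squares(h,p); print("scene-only",s.x.round(4),s.fun.reshape(-1,2).round(2).tolist())
E
```

```text
turn deg [ 0.13 -0.07  0.13] then shift mm [-3.   1.5 99.7] t 9.5 w 0.08730715350643022
stand [0.524  0.1992 0.0409] [[-0.34, 0.92], [0.85, 0.87], [0.84, -0.32], [0.01, -0.27], [0.34, -1.1], [-1.06, -0.57], [1.34, 0.56], [1.71, -0.52]]
top-only [0.5248 0.2002 0.0416] [[-0.64, 0.61], [0.53, 0.48], [0.46, -0.67], [-0.35, -0.55]]
scene-only [0.5231 0.1969 0.04  ] [[-0.15, -0.93], [-1.7, -0.38], [0.65, 0.82], [1.18, -0.28]]
```

Emit:
{"fn": "move_arm", "kwargs": {
  "rows": "0 0 0 -0.003 0.0015 0.03 0.0876;0 0 0 0 0 0.03 0.0876;0 0 0 0 0 0.025 0.0876;0 0 0 0 0 0.014 0.0876;0 0 0 0 0 0 0.0876;0 0 0 0 0 0 0.0876"
}}

```text
t: 10.25
eef_pos: [0.4949, -0.3395, 0.0302]
ee_rot: [-3.14, 0.001, -2.391]
force: [0.5, -0.4, 0.2]
width: 0.0875
gripper_force: 0.0
```

Emit:
{"fn": "move_arm", "kwargs": {
  "rows": "0 0 0 0 0 0 0.005;0 0 0 0 0 0 0.005;0 0 0 0 0 0 0.005;0 0 0 0 0 0 0.005;0 0 0 0 0 0 0.005;0 0 0 0 0 0 0.005;0 0 0 0 0 0 0.005;0 0 0 0 0 0 0.005",
  "squeeze": 25
}}

```text
t: 11.25
eef_pos: [0.4941, -0.3395, 0.0292]
ee_rot: [3.142, -0.0, -2.391]
force: [-0.7, -0.5, 0.5]
width: 0.0133
gripper_force: 0.5
```

Emit:
{"fn": "move_arm", "kwargs": {
  "rows": "0 0 0 0 0 0 0.005;0 0 0 0 0 0 0.005;0 0 0 0 0 0 0.005;0 0 0 0 0 0 0.005"
}}

```text
t: 11.75
eef_pos: [0.494, -0.3394, 0.0292]
ee_rot: [3.141, -0.0, -2.391]
force: [0.9, -0.2, -0.6]
width: 0.0117
gripper_force: 25.0
```

Emit:
{"fn": "move_arm", "kwargs": {
  "rows": "0 0 0 0 0 -0.02 0.005;0 0 0 0 0 -0.03 0.005;0 0 0 0 0 -0.045 0.005;0 0 0 0 0 -0.045 0.005;0 0 0 0 0 -0.045 0.005;0 0 0 0 0 -0.045 0.005;0 0 0 0 0 0 0.005"
}}

```text
t: 12.62
eef_pos: [0.4958, -0.3403, 0.2637]
ee_rot: [-3.135, 0.003, -2.391]
force: [-0.9, 0.5, -1.8]
width: 0.0115
gripper_force: 25.0
```

Emit:
{"fn": "move_arm", "kwargs": {
  "rows": "0 0 -8.23 0 0 0 0.005;0 0 -8.23 0 0 0 0.005;0 0 -8.23 0 0 0 0.005;0 0 -8.23 0 0 0 0.005;0 0 -8.23 0 0 0 0.005;0 0 -8.23 0 0 0 0.005;0 0 0 0 0 0 0.005"
}}

```text
t: 13.5
eef_pos: [0.4937, -0.3393, 0.2583]
ee_rot: [3.14, 0.001, -1.531]
force: [-0.1, 0.9, -1.4]
width: 0.0119
gripper_force: 25.0
```

```bash
python3 go.py 0.5198 0.3149 0.26 -87.64; python3 go.py 0.4922 -0.343 0.027 -137
```

```text
turn deg [ 0.07  0.04 -0.06] then shift mm [-652.5  -53.    -1.7] t 13.5 w 0.01189430722931222
turn deg [8.00e-02 1.00e-02 4.93e+01] then shift mm [  3.7  -1.7 231.3] t 13.5 w 0.01189430722931222
```

Emit:
{"fn": "move_arm", "kwargs": {
  "rows": "0 0 0 -0.03 -0.0035 -0.005 0.005;0 0 0 -0.045 -0.0035 0 0.005;0 0 0 -0.05 -0.0035 0 0.005;0 0 0 -0.05 -0.0035 0 0.005;0 0 0 -0.05 -0.0035 0 0.005;0 0 0 -0.05 -0.0035 0 0.005;0 0 0 -0.05 -0.0035 0 0.005;0 0 0 -0.05 -0.0035 0 0.005"
}}

```text
t: 14.5
eef_pos: [0.5062, 0.038, 0.264]
ee_rot: [3.141, 0.0, -1.533]
force: [1.2, -0.8, -1.5]
width: 0.0117
gripper_force: 25.0
```

Emit:
{"fn": "move_arm", "kwargs": {
  "rows": "0 0 0 -0.05 -0.0035 0 0.005;0 0 0 -0.05 -0.0035 0 0.005;0 0 0 -0.05 -0.0035 0 0.005;0 0 0 -0.05 -0.0035 0 0.005;0 0 0 -0.045 -0.0035 0 0.005;0 0 0 -0.0325 -0.0075 0 0.005;0 0 0 0 0 0 0.005;0 0 0 0 0 0 0.005"
}}

```text
t: 15.5
eef_pos: [0.5198, 0.3142, 0.2636]
ee_rot: [3.141, -0.001, -1.531]
force: [0.1, -0.6, -1.4]
width: 0.0118
gripper_force: 25.0
```

```bash
python3 go.py 0.5198 0.3149 0.1762 -87.64; python3 - <<'E'
from h import *
st()
im,W=cloud("scene"); np.savez("scene5.npz",im=im,W=W)
cv2.imwrite("pics/g4.png",cv2.resize(im[110:190,290:390],None,fx=6,fy=6,interpolation=cv2.INTER_CUBIC))
E
```

```text
turn deg [ 0.06 -0.05 -0.1 ] then shift mm [-0.7 -0.  87.4] t 15.5 w 0.01184535162156342
{'t': 15.5, 'q': [0.8649, 0.232, -0.0987, -0.0002, -1.2413, -0.8254], 'eef_pos': [0.5198, 0.3142, 0.2636], 'ee_rot': [3.1406, -0.0008, -1.5314], 'force': [0.1431, -0.5866, -1.3959], 'width': 0.0118, 'gripper_force': 24.9991}
```

View pics/g4.png

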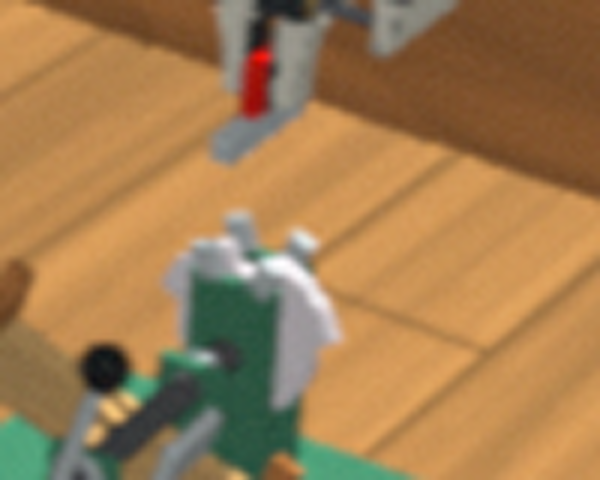

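The key hangs squarely above the fork. Its near end is at about (228,160) and the slot in the near fork plate is at about (237,268). I'll check the alignment using the camera bias.

```bash
python3 - <<'E'
exec(open('fit.py').read().split("# corners")[0])
def c(P): return ((proj("scene",P)-[290,110]+.5)*6-.5).round(1)
y=.0412; ys=np.array([-np.sin(y),np.cos(y),0]); xs=np.array([np.cos(y),np.sin(y),0])
t=np.array([.5198,.3142,.2636]); b=t-[0,0,.0292]
print("key near end bottom corners",c(np.array([b-ys*.04+xs*.007,b-ys*.04-xs*.007])),"tab near top/bot",c(np.array([b-ys*.015+[0,0,.05],b-ys*.015+[0,0,.016]])))
o=np.array([.5245,.2,0])
print("near plate tops at slot rim +-15, z165 (y 93)",c(np.array([o+ys*.093+s*xs*.015+[0,0,.165] for s in(-1,1)])), "far plate (y 137)",c(np.array([o+ys*.137+s*xs*.015+[0,0,.165] for s in(-1,1)])),"slot floor near",c(o+ys*.093+[0,0,.147]))
E
```

```text
key near end bottom corners [[240.1 163.5]
 [218.1 156.1]] tab near top/bot [[258.7  59.4]
 [254.7 115.7]]
near plate tops at slot rim +-15, z165 (y 93) [[216.6 248. ]
 [262.4 264.1]] far plate (y 137) [[257.  216.1]
 [302.4 231.7]] slot floor near [[237.5 283.6]]
```

Emit:
{"fn": "move_arm", "kwargs": {
  "rows": "0 0 0 -0.0005 0.0005 0.03 0.005;0 0 0 0 0 0.025 0.005;0 0 0 0 0 0.01 0.005;0 0 0 0 0 0.006 0.005;0 0 0 0 0 0.005 0.005;0 0 0 0 0 0.004 0.005;0 0 0 0 0 0.003 0.005;0 0 0 0 0 0.0 0.005"
}}

```text
t: 16.55
eef_pos: [0.5196, 0.3151, 0.1812]
ee_rot: [3.141, -0.0, -1.53]
force: [-0.0, -0.1, -1.3]
width: 0.012
gripper_force: 25.0
```

Emit:
{"fn": "move_arm", "kwargs": {
  "rows": "0 0 0 0 0 0.0015 0.005;0 0 0 0 0 0.0015 0.005;0 0 0 0 0 0.001 0.005;0 0 0 0 0 0 0.005;0 0 0 0 0 0 0.005"
}}

```text
t: 17.18
eef_pos: [0.5197, 0.3151, 0.1773]
ee_rot: [-3.142, -0.0, -1.53]
force: [1.2, 0.5, -0.7]
width: 0.0116
gripper_force: 25.0
```

Emit:
{"fn": "move_arm", "kwargs": {
  "rows": "0 0 0 0 0 0.001 0.005;0 0 0 0 0 0 0.005;0 0 0 0 0 0 0.06;0 0 0 0 0 0 0.06;0 0 0 0 0 0 0.06;0 0 0 0 0 0 0.06;0 0 0 0 0 0 0.06"
}}

```text
t: 18.05
eef_pos: [0.5196, 0.3151, 0.1763]
ee_rot: [3.142, -0.0, -1.53]
force: [0.5, -0.0, 0.5]
width: 0.0561
gripper_force: 0.0
```

Emit:
{"fn": "move_arm", "kwargs": {
  "rows": "0 0 0 0 0 -0.02 0.06;0 0 0 0 0 -0.04 0.0876;0 0 0 0 0 -0.04 0.0876;0 0 0 0 0 -0.04 0.0876;0 0 0 0 0 0 0.0876"
}}

```text
t: 18.68
eef_pos: [0.5209, 0.316, 0.3202]
ee_rot: [-3.136, 0.004, -1.529]
force: [-0.5, 0.4, -0.5]
width: 0.0869
gripper_force: 0.0
```

```bash
python3 - <<'E'
from tilt import *
st(); tilt("scene"); tilt("top")
im,W=cloud("scene"); np.savez("scene6.npz",im=im,W=W)
it,Wt=cloud("top"); np.savez("top6.npz",im=it,W=Wt)
for n,(i,w) in dict(scene=(im,W),top=(it,Wt)).items():
    hsv=cv2.cvtColor(i,cv2.COLOR_BGR2HSV); H,S,V=[hsv[...,k].astype(int) for k in range(3)]
    r=((H<6)|(H>174))&(S>150)&(V>90)&(w[...,1]>.2)&(w[...,1]<.4)&(w[...,0]<.65)
    if r.sum(): print(n,r.sum(),np.round(np.nanmin(w[r],0),4),np.round(np.nanmean(w[r],0),4),np.round(np.nanmax(w[r],0),4))
cv2.imwrite("pics/g5.png",np.hstack([cv2.resize(im[115:215,270:370],(400,400),interpolation=cv2.INTER_CUBIC),cv2.resize(it[180:300,125:245],(400,400),interpolation=cv2.INTER_CUBIC)]))
E
```

```text
{'t': 18.675, 'q': [0.8662, 0.205, -0.0074, 0.0011, -1.3518, -0.8249], 'eef_pos': [0.5209, 0.316, 0.3202], 'ee_rot': [-3.1364, 0.0041, -1.5293], 'force': [-0.4852, 0.441, -0.454], 'width': 0.0869, 'gripper_force': 0.0}
scene None n 100 tilt 0.3084 rms 0.0013 x -0.094 0.091
top None n 204 tilt 0.3072 rms 0.0011 x -0.08 0.064
scene 49 [0.5121 0.2907 0.1651] [0.5221 0.3001 0.1859] [0.527  0.316  0.1993]
top 63 [0.5161 0.296  0.1879] [0.5211 0.3088 0.1967] [0.5263 0.3231 0.2   ]
```

View pics/g5.png

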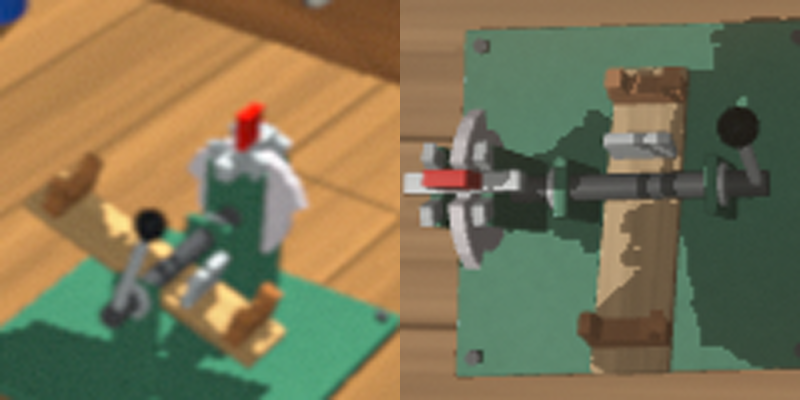

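The red tab stands upright in the fork, with its top at about z 0.197 as expected, and the tilt is about 0.308. The key is locked, so on to the gouge.

Emit:
{"fn": "move_arm", "kwargs": {
  "rows": "0 0 -9.76 0 0 0 0.0876;0 0 -9.76 0 0 0 0.0876;0 0 -9.76 0 0 0 0.0876;0 0 -9.76 0 0 0 0.0876;0 0 -9.76 0 0 0 0.0876;0 0 -9.76 0 0 0 0.0876;0 0 -9.76 0 0 0 0.0876;0 0 0 0 0 0 0.0876"
}}

```text
t: 19.88
eef_pos: [0.5194, 0.3149, 0.3151]
ee_rot: [3.14, 0.001, -0.338]
force: [0.1, 0.6, 0.6]
width: 0.0877
gripper_force: 0.0
```

```bash
python3 go.py 0.5423 -0.0975 0.10 -19.3;python3 - <<'E'
from h import *
D=np.load("top6.npz");W=D["W"]; z=W[...,2]; x=W[...,0]; y=W[...,1]
h=(z>.023)&(z<.030)&(x>.42)&(x<.597)&(y<-.04)&(y>-.2)
P=(W[h][:,:2]*1000).astype(np.float32); print(cv2.minAreaRect(P), cv2.fitLine(P,cv2.DIST_L2,0,.01,.01).ravel())
E
```

```text
turn deg [ 0.1   0.05 -0.08] then shift mm [157.9 381.6 215.1] t 19.88 w 0.0876895188356263
((537.2191162109375, -95.3061752319336), (25.79311180114746, 123.05206298828125), 70.50480651855469) [ 9.4272679e-01 -3.3356589e-01  5.3669965e+02 -9.4841507e+01]
```

Emit:
{"fn": "move_arm", "kwargs": {
  "rows": "0 0 0 0.0195 0.0475 0 0.0876;0 0 0 0.0195 0.0475 0 0.0876;0 0 0 0.0195 0.0475 0 0.0876;0 0 0 0.0195 0.0475 0.02 0.0876;0 0 0 0.0195 0.0475 0.04 0.0876;0 0 0 0.0195 0.0475 0.05 0.0876;0 0 0 0.0195 0.0475 0.05 0.0876;0 0 0 0.0195 0.0475 0.05 0.0876"
}}

```text
t: 20.88
eef_pos: [0.5397, -0.0749, 0.1256]
ee_rot: [3.142, -0.0, -0.342]
force: [1.1, -0.3, 0.6]
width: 0.0877
gripper_force: 0.0
```

Emit:
{"fn": "move_arm", "kwargs": {
  "rows": "0 0 0 0 0 0 0.0876;0 0 0 0 0 0 0.0876;0 0 0 0 0 0 0.0876"
}}

```text
t: 21.25
eef_pos: [0.5409, -0.0725, 0.1282]
ee_rot: [-3.141, -0.002, -0.337]
force: [0.7, 0.4, 0.7]
width: 0.0879
gripper_force: 0.0
```

```bash
python3 go.py 0.541 -0.0967 0.012 -19.4
```

```text
turn deg [-0.05 -0.11  0.08] then shift mm [  8.1  22.8 116.2] t 21.25 w 0.0878830488528585
```

Emit:
{"fn": "move_arm", "kwargs": {
  "rows": "0 0 0 0.008 0.0228 0 0.0876;0 0 0 0 0 0.02 0.0876;0 0 0 0 0 0.03 0.0876;0 0 0 0 0 0.03 0.0876;0 0 0 0 0 0.02 0.0876;0 0 0 0 0 0.01 0.0876;0 0 0 0 0 0 0.0876;0 0 0 0 0 0 0.0876"
}}

```text
t: 22.25
eef_pos: [0.5409, -0.0972, 0.0181]
ee_rot: [-3.141, -0.002, -0.337]
force: [-0.5, -0.3, 0.0]
width: 0.0871
gripper_force: 0.0
```

```bash
python3 go.py 0.541 -0.0967 0.012 -19.4
```

```text
turn deg [-0.04 -0.09  0.11] then shift mm [-0.1 -0.5  6.1] t 22.25 w 0.08712307669680362
```

Emit:
{"fn": "move_arm", "kwargs": {
  "rows": "0 0 0 0 0 0.0055 0.0876;0 0 0 0 0 0 0.0876;0 0 0 0 0 0 0.015;0 0 0 0 0 0 0.015;0 0 0 0 0 0 0.015;0 0 0 0 0 0 0.015;0 0 0 0 0 0 0.015;0 0 0 0 0 0 0.015",
  "squeeze": 40
}}

```text
t: 23.25
eef_pos: [0.5401, -0.0975, 0.0116]
ee_rot: [-3.142, -0.0, -0.337]
force: [0.4, -0.4, -0.2]
width: 0.0327
gripper_force: 0.0
```

Emit:
{"fn": "move_arm", "kwargs": {
  "rows": "0 0 0 0 0 0 0.015;0 0 0 0 0 0 0.015;0 0 0 0 0 0 0.015;0 0 0 0 0 0 0.015"
}}

```text
t: 23.75
eef_pos: [0.54, -0.0976, 0.0115]
ee_rot: [3.142, 0.0, -0.337]
force: [-0.7, -0.3, 0.2]
width: 0.026
gripper_force: 40.0
```

Emit:
{"fn": "move_arm", "kwargs": {
  "rows": "0 0 0 0 0 -0.015 0.015;0 0 0 0 0 -0.03 0.015;0 0 0 0 0 -0.045 0.015;0 0 0 0 0 -0.045 0.015;0 0 0 0 0 -0.05 0.015;0 0 0 0 0 -0.05 0.015;0 0 0 0 0 -0.05 0.015;0 0 0 0 0 -0.015 0.015"
}}

```text
t: 24.75
eef_pos: [0.5408, -0.0976, 0.3162]
ee_rot: [-3.139, -0.006, -0.337]
force: [-0.1, 0.3, -2.1]
width: 0.0259
gripper_force: 40.0
```

```bash
cat > place.py <<'E'
import sys
from go import *
up=float(sys.argv[1]); dx=float(sys.argv[2]) if len(sys.argv)>2 else 0; phi=.305; yaw=.0412
c=np.array([-.077+dx,0,.0195+up]); w=R.from_euler('zy',[yaw,0]).apply(R.from_euler('y',phi).apply(c))+[.5245,.2,.1]
print(w.round(4)); go(w,np.degrees(yaw),-np.degrees(phi))
E
python3 place.py .12
```

```text
[0.493  0.1987 0.2562]
turn deg [ -3.38 -17.62 -21.48] then shift mm [ -15.9 -298.    67.9] t 24.75 w 0.025877101405669605
```

Emit:
{"fn": "move_arm", "kwargs": {
  "rows": "-0.85 -4.4 -5.37 0 0 0 0.015;-0.85 -4.4 -5.37 0 0 0 0.015;-0.85 -4.4 -5.37 0 0 0 0.015;-0.85 -4.4 -5.37 0 0 0 0.015;0 0 0 0 0 0 0.015;0 0 0 0 0 0 0.015;0 0 0 -0.015 0 0 0.015;0 0 0 0 0 0 0.015"
}}

```text
t: 25.75
eef_pos: [0.5246, -0.0983, 0.3178]
ee_rot: [3.141, 0.308, 0.04]
force: [-0.2, 0.0, -1.6]
width: 0.0259
gripper_force: 40.0
```

Emit:
{"fn": "move_arm", "kwargs": {
  "rows": "0 0 0 0 -0.02 0 0.015;0 0 0 0 -0.04 0 0.015;0 0 0 0 -0.045 0 0.015;0 0 0 0 -0.045 0 0.015;0 0 0 0 -0.045 0 0.015;0 0 0 0 -0.045 0 0.015;0 0 0 0 -0.04 0 0.015;0 0 0 0 -0.018 0 0.015"
}}

```text
t: 26.75
eef_pos: [0.5129, 0.2022, 0.316]
ee_rot: [3.142, 0.311, 0.043]
force: [-0.2, -0.7, -1.9]
width: 0.0256
gripper_force: 40.0
```

Emit:
{"fn": "move_arm", "kwargs": {
  "rows": "0 0 0 0 0 0 0.015;0 0 0 0 0 0 0.015;0 0 0 0 0 0 0.015"
}}

```text
t: 27.12
eef_pos: [0.5137, 0.1987, 0.3162]
ee_rot: [3.141, 0.311, 0.04]
force: [-0.4, 0.0, -2.8]
width: 0.0257
gripper_force: 40.0
```

```bash
python3 place.py .05
```

```text
[0.472  0.1978 0.1894]
turn deg [ 0.01  0.33 -0.09] then shift mm [ -1.7  -0.8 133.4] t 27.12 w 0.025694858398395106
```

Emit:
{"fn": "move_arm", "kwargs": {
  "rows": "0 0.33 0 -0.0017 -0.0008 0.02 0.015;0 0 0 0 0 0.03 0.015;0 0 0 0 0 0.03 0.015;0 0 0 0 0 0.03 0.015;0 0 0 0 0 0.022 0.015;0 0 0 0 0 0.011 0.015;0 0 0 0 0 0 0.015;0 0 0 0 0 0 0.015"
}}

```text
t: 28.12
eef_pos: [0.4697, 0.1986, 0.181]
ee_rot: [3.142, 0.304, 0.041]
force: [0.3, 0.2, -1.9]
width: 0.0261
gripper_force: 40.0
```

```bash
python3 place.py 0; python3 - <<'E'
from h import *
st()
# cradle-frame view of top & scene clouds
M=R.from_euler('z',.0412)*R.from_euler('y',.305)
for n in("top","scene"):
    im,W=cloud(n); np.savez(f"{n}7.npz",im=im,W=W); C=(W-[.5245,.2,.1])@M.as_matrix()
    x,y,z=C[...,0],C[...,1],C[...,2]; hsv=cv2.cvtColor(im,cv2.COLOR_BGR2HSV); S=hsv[...,1].astype(int)
    up=np.array([.0])
    for lo,hi in((-.135,-.1),(-.05,-.03),(.0,.04),(.055,.07),(.07,.09),(.09,.11),(.11,.13)):
        m=(x>lo)&(x<hi)&(abs(y)<.025)&(z>.030)&(z<.11); 
        if m.sum()>2: print(n,(lo,hi),m.sum(),"y",(np.percentile(y[m],[5,50,95])*1000).round(1),"z",(np.percentile(z[m],[5,50,95])*1000).round(1))
    for sgn,lo,hi in(("hn",-.118,-.102),("bn",.072,.088)):
        m=(x>lo)&(x<hi)&(abs(y)<.04)&(z>.012)&(z<.03); print(n,sgn,m.sum(),(y[m]*1000).round(0).tolist()[:60])
    b=(hsv[...,0]>100)&(hsv[...,0]<130)&(S>100)&(x<-.05)&(abs(y)<.03)&(z>0)&(z<.1); print("butt",b.sum(),(np.median(C[b],0)*1000).round(1) if b.sum() else "")
    t=(x>.05)&(x<.2)&(abs(y)<.02)&(z>.030)&(z<.06); print("blade tip x max",(x[t].max()*1000).round(1) if t.sum() else "")
E
```

```text
[0.457  0.1972 0.1417]
turn deg [-0.01 -0.07 -0.03] then shift mm [-0.4  0.9 41.3] t 28.12 w 0.026125403089575477
{'t': 28.125, 'q': [0.649, 0.313, -0.15, -0.1755, -1.3627, 1.021], 'eef_pos': [0.4697, 0.1986, 0.181], 'ee_rot': [3.1416, 0.3037, 0.0407], 'force': [0.3449, 0.2409, -1.8817], 'width': 0.0261, 'gripper_force': 39.9918}
top (-0.135, -0.1) 220 y [-10.9  -1.1  12.8] z [59.1 75.  77.5]
top (0.0, 0.04) 50 y [-2.8 -0.8  4.6] z [81.4 96.5 99.7]
top (0.055, 0.07) 28 y [-7.4 -2.6  5.4] z [50.8 54.6 57.9]
top (0.07, 0.09) 69 y [-7.6  1.4 10.8] z [52.1 54.8 57.1]
top (0.09, 0.11) 56 y [-7.8  0.6 10.4] z [51.7 54.3 56.5]
top hn 39 [-20.0, -22.0, -24.0, -27.0, -20.0, -22.0, -25.0, -27.0, 31.0, -20.0, -23.0, -24.0, -27.0, 30.0, -21.0, -22.0, -25.0, -27.0, 30.0, -20.0, -23.0, -25.0, -27.0, 30.0, -21.0, -23.0, -26.0, -27.0, 30.0, -21.0, -23.0, -26.0, -28.0, -18.0, -20.0, -22.0, -24.0, -27.0, -19.0]
top bn 40 [-16.0, -18.0, -20.0, -23.0, -26.0, 28.0, -16.0, -19.0, -20.0, -23.0, -25.0, 27.0, -14.0, -16.0, -18.0, -21.0, -23.0, -26.0, 29.0, 27.0, -14.0, -17.0, -19.0, -22.0, -24.0, -26.0, 29.0
[... 257 characters left out ...]
 93.4 99.9]
scene (0.055, 0.07) 32 y [-11.1  -4.4   9.9] z [47.7 54.7 69.7]
scene (0.07, 0.09) 31 y [-10.8  -2.5  12.6] z [48.2 52.5 57. ]
scene (0.09, 0.11) 31 y [-11.7  -3.5  10. ] z [49.6 53.5 58.2]
scene hn 29 [21.0, 21.0, 16.0, 20.0, 20.0, 15.0, 18.0, 14.0, 17.0, -23.0, -2.0, 15.0, -27.0, -21.0, -21.0, -28.0, -26.0, -19.0, -9.0, -28.0, -28.0, -29.0, -27.0, -29.0, -28.0, -27.0, -29.0, -20.0, -25.0]
scene bn 39 [18.0, 19.0, 23.0, 14.0, 20.0, 14.0, 23.0, 22.0, 12.0, 11.0, 17.0, 17.0, 15.0, 27.0, 7.0, 12.0, 12.0, 15.0, 20.0, 13.0, -22.0, -18.0, -31.0, -24.0, -17.0, -14.0, -16.0, -28.0, -24.0, -21.0, -25.0, -19.0, -27.0, -27.0, -26.0, -28.0, -25.0, -29.0, -23.0]
butt 0 
blade tip x max 107.7
```

Emit:
{"fn": "move_arm", "kwargs": {
  "rows": "0 0 0 0 0 0.012 0.015;0 0 0 0 0 0.01 0.015;0 0 0 0 0 0.006 0.015;0 0 0 0 0 0.004 0.015;0 0 0 0 0 0.003 0.015;0 0 0 0 0 0.002 0.015;0 0 0 0 0 0 0.015;0 0 0 0 0 0 0.015"
}}

```text
t: 29.22
eef_pos: [0.4579, 0.1981, 0.145]
ee_rot: [3.141, 0.305, 0.041]
force: [-0.2, -0.4, -2.1]
width: 0.0256
gripper_force: 40.0
```

```bash
python3 place.py 0
```

```text
[0.457  0.1972 0.1417]
turn deg [ 0.02 -0.   -0.02] then shift mm [0.1 0.9 3.4] t 29.23 w 0.025632308889465022
```

Emit:
{"fn": "move_arm", "kwargs": {
  "rows": "0 0 0 0 0 0.001 0.015;0 0 0 0 0 0.001 0.015;0 0 0 0 0 0.0007 0.015;0 0 0 0 0 0 0.015;0 0 0 0 0 0 0.015"
}}

```text
t: 29.85
eef_pos: [0.457, 0.198, 0.1423]
ee_rot: [3.141, 0.305, 0.041]
force: [0.2, 0.7, -2.0]
width: 0.0259
gripper_force: 40.0
```

Emit:
{"fn": "move_arm", "kwargs": {
  "rows": "0 0 0 0 0 0.0007 0.015;0 0 0 0 0 0.0005 0.015;0 0 0 0 0 0 0.015;0 0 0 0 0 0 0.015"
}}

```text
t: 30.35
eef_pos: [0.4568, 0.1981, 0.1415]
ee_rot: [3.141, 0.305, 0.041]
force: [-0.7, -0.6, 4.5]
width: 0.0253
gripper_force: 40.0
```

Emit:
{"fn": "move_arm", "kwargs": {
  "rows": "0 0 0 0 0 -0.0005 0.015;0 0 0 0 0 0 0.06;0 0 0 0 0 0 0.06;0 0 0 0 0 0 0.06;0 0 0 0 0 0 0.06;0 0 0 0 0 0 0.06"
}}

```text
t: 31.1
eef_pos: [0.4568, 0.198, 0.1416]
ee_rot: [3.141, 0.305, 0.041]
force: [0.0, -0.8, 0.7]
width: 0.0598
gripper_force: 0.0
```

Emit:
{"fn": "move_arm", "kwargs": {
  "rows": "0 0 0 0 0 -0.01 0.06;0 0 0 0 0 -0.03 0.06;0 0 0 0 0 -0.04 0.06;0 0 0 0 0 -0.05 0.06;0 0 0 -0.04 0 -0.04 0.06;0 0 0 -0.04 0 0 0.06;0 0 0 0 0 0 0.06;0 0 0 0 0 0 0.06"
}}

```text
t: 32.1
eef_pos: [0.4317, 0.1971, 0.3283]
ee_rot: [3.142, 0.304, 0.041]
force: [-0.0, 0.8, -0.0]
width: 0.06
gripper_force: 0.0
```

```bash
cat > chk.py <<'E'
from tilt import *
st(); tilt("top"); tilt("scene")
M=R.from_euler('z',.0412)*R.from_euler('y',.305)
for n in("top","scene"):
    im,W=cloud(n); C=(W-[.5245,.2,.1])@M.as_matrix(); x,y,z=C[...,0],C[...,1],C[...,2]; hsv=cv2.cvtColor(im,cv2.COLOR_BGR2HSV); H,S,V=[hsv[...,i].astype(int) for i in range(3)]
    for nm,lo,hi,zl,zh in(("butt",-.138,-.12,.018,.06),("hnd",-.118,-.102,.028,.06),("hnd",-.095,-.06,.005,.06),("hnd",-.055,-.035,.005,.06),("neck",.0,.04,.03,.08),("bl",.06,.07,.004,.04),("bl",.072,.088,.004,.03),("bl",.09,.108,.004,.04),("floor",-.095,.11,-.02,.0)):
        m=(x>lo)&(x<hi)&(abs(y)<.03)&(z>zl)&(z<zh)
        if m.sum()>2: print(n,nm,(lo,hi),m.sum(),"y",(np.percentile(y[m],[5,50,95])*1000).round(1),"z",(np.percentile(z[m],[5,50,95])*1000).round(1))
    b=(H>100)&(H<130)&(S>100)&(x<-.05)&(abs(y)<.03)&(z>0)&(z<.1); print("butt",b.sum(),(np.median(C[b],0)*1000).round(1) if b.sum() else "")
    r=((H<6)|(H>174))&(S>150)&(V>90)&(W[...,1]>.2)&(W[...,1]<.4)&(W[...,0]<.65); print("red",r.sum(),np.round(np.nanmean(W[r],0),4),np.round(np.nanmax(W[r],0),4))
E
python3 chk.py
```

```text
{'t': 32.1, 'q': [0.6879, 0.1599, -0.0073, -0.1821, -1.648, 0.9323], 'eef_pos': [0.4317, 0.1971, 0.3283], 'ee_rot': [3.1415, 0.3044, 0.0412], 'force': [-0.0214, 0.7629, -0.0382], 'width': 0.06, 'gripper_force': 0.0}
top None n 48 tilt 0.2846 rms 0.0011 x 0.015 0.061
scene None n 87 tilt 0.3059 rms 0.001 x -0.092 0.088
top butt (-0.138, -0.12) 19 y [-11.2  -6.6  11.8] z [24.2 32.8 34.9]
top neck (0.0, 0.04) 71 y [-2.6  0.9  5.2] z [40.5 54.1 57.9]
top bl (0.06, 0.07) 20 y [-8.2 -2.7  6.9] z [10.7 12.8 15.4]
top bl (0.072, 0.088) 148 y [-25.7   1.1  26.7] z [ 6.3 14.8 22.1]
top bl (0.09, 0.108) 50 y [-8.2  0.8 10.2] z [ 9.  12.1 15.3]
top floor (-0.095, 0.11) 303 y [-26.2 -10.7  26.3] z [-13.9  -9.7  -3.8]
butt 12 [-136.9    1.5   34.2]chk.py:10: RuntimeWarning: Mean of empty slice
  r=((H<6)|(H>174))&(S>150)&(V>90)&(W[...,1]>.2)&(W[...,1]<.4)&(W[...,0]<.65); print("red",r.sum(),np.round(np.nanmean(W[r],0),4),np.round(np.nanmax(W[r],0),4))
Traceback (most recent call last):
  File "chk.py", line 10, in <module>
    r=((H<6)|(H>174))&(S>150)&(V>90)&(W[...,1]>.2)&(W[...,1]<.4)&(W[...,0]<.65); print("red",r.sum(),np.round(np.nanmean(W[r],0),4),np.round(np.nanmax(W[r],0),4))
                                                                                                                                             ~~~~~~~~~^^^^^^^^
ValueError: zero-size array to reduction operation fmax which has no identity
```

```bash
sed -i 's/for n in("top","scene"):/for n in("scene",):/; s/^st();.*/st()/' chk.py; python3 chk.py
```

```text
{'t': 32.25, 'q': [0.6874, 0.1622, -0.0075, -0.1822, -1.6479, 0.9322], 'eef_pos': [0.4319, 0.197, 0.3271], 'ee_rot': [3.14, 0.3064, 0.04], 'force': [0.1307, 0.4117, 0.0557], 'width': 0.0599, 'gripper_force': 0.0}
scene butt (-0.138, -0.12) 45 y [-15.4  -5.2  11.6] z [22.1 31.1 35. ]
scene hnd (-0.118, -0.102) 24 y [-16.   -3.1  14. ] z [29.6 33.6 36.1]
scene hnd (-0.095, -0.06) 105 y [-16.3  -9.4   9.2] z [10.9 29.5 35.3]
scene hnd (-0.055, -0.035) 35 y [-16.5 -10.4  10.7] z [13.6 30.1 36.8]
scene neck (0.0, 0.04) 37 y [-7.9 -2.2  3.1] z [33.6 52.3 57.1]
scene bl (0.06, 0.07) 13 y [-10.    1.2   7.3] z [ 8.6 12.9 14.6]
scene bl (0.072, 0.088) 68 y [-27.5   2.5  26.7] z [ 6.8 13.9 21.8]
scene bl (0.09, 0.108) 26 y [-11.6  -1.1  10. ] z [ 6.3  9.9 14.7]
scene floor (-0.095, 0.11) 426 y [-28.8 -11.6  14.4] z [-17.4 -11.8  -5.9]
butt 0 
red 47 [0.5224 0.2999 0.1864] [0.5291 0.3171 0.2008]
```

```bash
python3 -c "
from station import arm
print(arm.job_done())"
```

```text
the job is handed in; nothing more can be done
None
```

I swung the cradle to about 0.305 rad, locked it with the key across the fork, laid the gouge in both notches with its neck up, and handed the job in at about 32 s. My last depth readings showed everything seated, but the hand-in gave no verdict.

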